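Stow a spare power module in the drop-front locker

ROBOT

A 6-joint arm with a two-finger parallel gripper is mounted at the origin on the work surface. World frame = base frame: x ahead of the robot, y to its left, z up, the work surface at z = 0. Lengths are in mm, angles in rad, forces in N, time in s.
With the tool pointing down it reaches from about 275 to 1000 mm from the base axis. Payload 8.4 kg.
Tool frame: the origin (TCP) lies on the mounting face of the last link; the fingertips stand 173 mm ahead of it and the grasp point (between the pads) lies 155 mm ahead of it; z points along the fingers, y is the direction in which the jaws open and shut (so a half turn about z gives the same grasp; the last joint's range is limited). The gripper opens to 85 mm and grips with 20 to 120 N. Pads are 22 mm wide; open, the fingers measure 114 mm over their backs; the gripper's body (76 mm by 85 mm) begins 54 mm behind the grasp point. The pads swing forward as they close: fully open they stand 13 mm farther back than shut.
Start: joints at [-1.198, 0.353, 1.633, -0, 1.155, -0.002], TCP at [228.803, -581.617, 404.681] pointing down, gripper open.
Joint ranges: [-2.63, 2.63], [-0.92, 2.1], [0.06, 2.66], [-1.3, 4.44], [0, 2.69], [-3.02, 3.02]. Speed limits (rad/s): [2.22, 2.22, 2.79, 3.14, 3.14, 3.14].

INTERFACE

Orientations are given as [roll, pitch, yaw] about the fixed x, y, z axes, in that order (R = Rz(yaw) Ry(pitch) Rx(roll)).
In Python, from rig import readout, imaging, ticket gives the robot as it stands.
- The arm moves only by the tool step_arm, never from a script. Its argument "deltas" is a list of rows, each an object with "translation": the shift along the tool's x, y, z in cm, a list of three; "rot": the turn, a rotation vector about the tool's x, y, z in rad, a list of three. In form: [{"translation": [x, y, z], "rot": [rx, ry, rz]}, ...]. A call has 1 to 8 rows; each row is the pose to reach, as a shift and turn from the pose commanded when the call began, along the tool's axes at that moment; what a row does not reach only later rows make up. A row lasts 1/8 s, in which the tool goes at most 62.5 mm and 10.7 degrees, less where a joint would pass 70% of its speed; a pose out of reach is approached as far as the arm can. A call with a gripper value outside its range is refused whole. "grip" is the closure in counts, from 0 (fully open) to 255 (shut), set as the call begins (left out, the last holds). The fingers move at their own pace and stop on an object; "squeeze" is the grip in N (left out, the last holds). Time passes only in rows, so rows that repeat a pose let the fingers close. It gives the time, the measured TCP pose, the force and the opening at its end, in the units of the state.
- readout.sense(): the state, without advancing time (a new reading comes with each control period).
- imaging.grab_frame(name): name is "scene" or "side" or "wrist"; returns a dict with "image" (480x640x3 uint8, red, green, blue), "camera_matrix" (3x3 intrinsics, pixels), "world_to_cam" (4x4, takes a point from world to camera coordinates). Camera axes: x right, y up, looking along -z (the intrinsics and any distortion apply to the point x, -y, -z); pixel columns grow to the right and rows downward; lengths in mm; the calibration is good to about 2 mm. A picture is of the moment at which its call begins. There is no depth.
- ticket.sign_off(): hands the job in, once; it reports no verdict.
The state is a dict: "clock": time; "qpos": joint angles; "qvel": joint speeds; "joint_efforts": joint torques, N m; "eef_pos": TCP position; "tcp_rot": TCP orientation; "contact_force": force on the tool from outside, world axes, zero at the start; "wrist_torque": the same for the moment, N m; "opening": opening from 0.0 (shut) to 1.0 (fully open).
Only numpy, scipy, OpenCV 4.12 (cv2) and the standard library are available. Lean on these libraries where they do the work, as an engineer would, in place of code of your own. Each camera call takes 0.05 s, during which the arm holds its last target.

TASK

Put the spare power module that stands on the bench away in the small grey drop-front locker: fold the locker's front flap right down by its bar, stand the module upright on the rubber mat in the empty bay, and push the flap back up until it is fully shut. Something always stands in the flap's way: move it aside first (the round tin and the round jar may be moved, but leave them standing upright on the bench). Do not disturb the module already stored in the locker or the other things lying about.

Things in the scene. Friction and masses are not known exactly. Their poses are not given: they have to be found in the camera images.
- locker_hinge (a point): Point on the flap's hinge line, mid width, 50 mm above the bench. Its axes are the locker's: x from the front into its depth (away from the robot), y along the hinge, z up. The locker is a low grey steel cabinet fixed to the bench, 272 mm wide, 135 mm deep (x 0 to 135 mm), 164 mm high. Its floor begins at the hinge line, level with it. Its front slopes back 0.5 rad from upright.
- roof_edge (a point): Middle of the front edge of the locker's clear roof (6 mm thick), on its top face 164 mm above the bench; axes as the locker's. The roof covers only x = 72 to 135 mm behind the hinge line, so with the flap down the bays are open at the front and at the front part of the top.
- divider (a point): Front end, top, of the low strip (4 mm thick, 14 mm high, running front to back at the locker's mid width) parting the locker's two bays. Each bay is 128 mm wide; their middles lie 66 mm to either side (locker y = +66 and -66 mm). The locker's side walls, 6 mm thick, stand 30 mm above the floor from the hinge to x = 85 mm, full height behind. Axes as the locker's.
- flap (a joint): Angle (rad) of the flap, the locker's bottom-hinged front (272 mm wide, 132 mm long, 10 mm thick): 0 = shut, leaning back 0.5 from upright; grows as it folds down towards the robot; 2.07 = at its stop, level, inner face 50 mm above the bench. Stiff hinge: it stays where left, 1 to 6 N at the bar moves it. It sweeps the space before the locker out to 181 mm from the hinge line, which must be clear.
- flap_handle (a point): Middle of the flap's pull bar: round steel, 12 mm thick, 110 mm long, parallel to the hinge, held at its ends beyond the flap's free edge, 175 mm from the hinge line along the flap, 5 mm outside its inner face. Clear gap of 37 mm between bar and flap. Shut, the bar is 42 mm above the roof; fully down, 45 mm above the bench. Turns with the flap; shut, its axes are the locker's.
- bay_center (a point): Middle of the top face of the thin black rubber mat that lies in the empty bay (85 mm deep in x, 100 mm wide in y, 2 mm thick, top 52 mm above the bench); axes as the locker's. Either bay can be the empty one. The mat's middle lies 64 mm behind the hinge line.
- module_center (a point): Centre, half-way up, of the spare power module to be stowed: a white plastic box with dark vent slots on top and a black terminal block at one end, 60 mm long (its x), 42 mm wide (its y), 44 mm high, about 0.18 kg, standing on the bench. z is up.
- stock_center (a point): Centre, half-way up, of an identical module already stored in the other bay (same size, its long side front to back), standing on the locker's floor. Leave it alone (it may shift by less than 25 mm).
- tin_center (a point): Centre, half-way up, of a round metal tin, 54 mm in diameter, 56 mm high, 0.2 kg, standing on the bench. It may be moved but must be left upright on the bench.
- jar_center (a point): Centre, half-way up, of a round grey jar with a white cap, 50 mm in diameter, 72 mm high, 0.15 kg, standing on the bench. It may be moved but must be left upright on the bench. One of module, tin and jar stands in the flap's way, one to the left, one to the right.
- can: Spray can standing on the bench, 54 mm in diameter, 170 mm high; origin at the middle of its underside. Bystander.
- tape: Roll of black tape lying flat, 90 mm in diameter, 20 mm high; origin at the middle of its underside. Bystander.
- splitter: Metal splitter block, 50 mm (x) by 60 mm (y) by 22 mm high, with 14 mm brass stubs on its two x ends; origin at the middle of its underside. Bystander.
- tester: Hand-held tester lying flat, 150 mm (x) by 75 mm (y) by 34 mm high; origin at the middle of its underside. Bystander.
- driver: Screwdriver lying flat along its x, 200 mm long, handle (towards -x) 26 mm thick; origin near its middle, on the bench. Bystander.
- partsbin: Open grey parts bin fixed on the bench, 120 mm (x) by 100 mm (y) by 70 mm high; origin at the middle of its underside. Fixed equipment, farther out, lies beyond x = 0.8 m and beyond 0.55 m to either side.

How it is judged (in metres and radians):
On the way, in this order (a step that is already met when the one before it is completed fails the run):
1. the flap is folded right down (joint above 1.9 rad) (value of joint flap above 1.9 rad), for 0.2 s.
2. with the flap down, the module stands upright on the mat in the empty bay (value of joint flap above 1.75 rad and x of module_center in the frame of bay_center between -0.032 and 0.04 m and y of module_center in the frame of bay_center between -0.036 and 0.036 m and z of module_center in the frame of bay_center between 0.014 and 0.03 m and angle between module_center's own z axis and vertical below 0.2 rad), for 0.2 s.
At the end, for the whole second after the job is handed in: The flap is shut (within 0.06 rad of its stop); the spare module stands upright (within 0.2 rad) on the mat in the empty bay, its centre within 36 mm of the mat's middle sideways and within 32 mm to the front and 40 mm to the back; tin and jar stand upright on the bench (value of joint flap below 0.06 rad and x of module_center in the frame of bay_center between -0.032 and 0.04 m and y of module_center in the frame of bay_center between -0.036 and 0.036 m and z of module_center in the frame of bay_center between 0.014 and 0.03 m and angle between each of module_center, tin_center, jar_center's own z axis and vertical below 0.2 rad and height (world z) of tin_center between 0.02 and 0.036 m and height (world z) of jar_center between 0.028 and 0.044 m); the robot touches nothing.
It fails at once if the spray can, tape roll, splitter block, tester or screwdriver is moved by more than 30 mm (distance of any of can, tape, splitter, tester, driver from where it was at the start of the episode above 0.03 m).
It fails at once if the stored module is shifted by more than 25 mm or tipped (distance of stock_center from where it was at the start of the episode above 0.025 m or angle between stock_center's own z axis and vertical above 0.3 rad).
It also fails if it takes over 72 s, if anything falls off the work surface, if the arm or the gripper's body presses on something with over 40 N, if the wrist force passes 120 N, or if a joint passes its speed limit or range.

## Working session

There is one attempt and no reset: what is moved stays moved. The work goes in short steps, Python scripts to look and compute and a tool call to move; the robot and the scene stay as the last step left them, time stands still between calls to the robot, and variables do not carry over. Pictures are saved under pics/ and viewed, and the job is handed in when it is done.

Besides the shell and the picture viewer there is one more tool, called after "Emit:" as name(argument=value, ...), one argument or row to a line, values as JSON. step_arm: Moves the arm, as the interface text tells. Its arguments: {"type":"object","properties":{"deltas":{"type":"array","items":{"type":"object","properties":{"translation":{"type":"array","items":{"type":"number"}},"rot":{"type":"array","items":{"type":"number"}}}}},"grip":{"type":"number"},"squeeze":{"type":"number"}},"required":["deltas"]}

```bash
ls; mkdir -p pics
python3 - <<'E'
from rig import readout, imaging
import cv2, numpy as np
print(readout.sense())
for n in ["scene","side","wrist"]:
    f=imaging.grab_frame(n); cv2.imwrite(f"pics/{n}0.png",f["image"][:,:,::-1])
    np.savez(f"pics/{n}0.npz",**f); print(n,f["camera_matrix"].round(1).tolist(),f["world_to_cam"].round(3).tolist(), [k for k in f])
E
```

```text
pics
{'clock': 0.0, 'qpos': array([-1.19840902e+00,  3.53667209e-01,  1.63417086e+00,  2.22222492e-05,
        1.15522885e+00, -2.38490798e-03]), 'qvel': array([-0.0003763 ,  0.00020192,  0.00030634, -0.00027758, -0.00110487,
        0.00091658]), 'joint_efforts': array([-4.66034253e-04, -6.05245256e+01, -3.42071700e+01,  2.68097519e-04,
        9.32007737e-03, -6.15870661e-06]), 'eef_pos': array([ 228.70758468, -581.37851323,  403.9338941 ]), 'tcp_rot': array([-3.14011844e+00, -2.38335402e-05,  3.74763210e-01]), 'contact_force': array([ 0.32477371, -0.45431265, -0.24675839]), 'wrist_torque': array([-0.02470601, -0.01271192,  0.04711215]), 'opening': 0.9997702331610282}
scene [[601.6, 0.0, 319.3], [0.0, 601.6, 241.0], [0.0, 0.0, 1.0]] [[0.258, 0.966, -0.002, -156.153], [-0.699, 0.189, 0.69, 259.617], [0.667, -0.177, 0.724, -2082.526], [0.0, 0.0, 0.0, 1.0]] ['image', 'camera_matrix', 'world_to_cam']
side [[558.9, 0.0, 322.5], [0.0, 558.9, 232.3], [0.0, 0.0, 1.0]] [[-0.998, -0.064, 0.0, 536.119], [0.038, -0.593, 0.804, -135.435], [-0.052, 0.803, 0.594, -1416.504], [0.0, 0.0, 0.0, 1.0]] ['image', 'camera_matrix', 'world_to_cam']
wrist [[342.4, 0.0, 320.2], [0.0, 342.4, 238.8], [0.0, 0.0, 1.0]] [[0.366, -0.931, -0.0, -624.84], [0.88, 0.346, -0.325, 42.225], [0.302, 0.119, 0.946, -380.219], [0.0, 0.0, 0.0, 1.0]] ['image', 'camera_matrix', 'world_to_cam']
```

View pics/scene0.png

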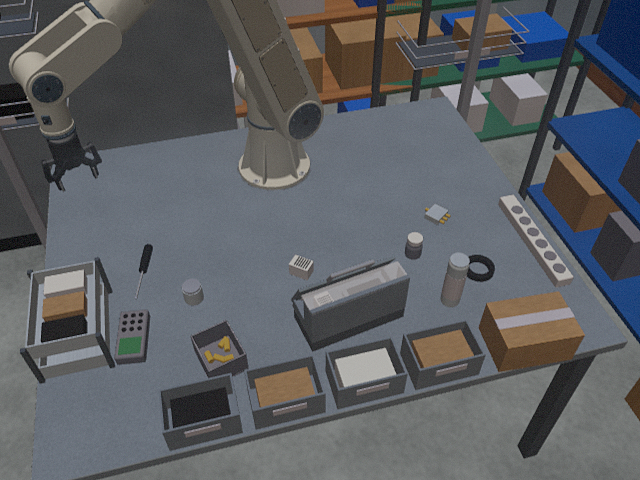

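View pics/side0.png

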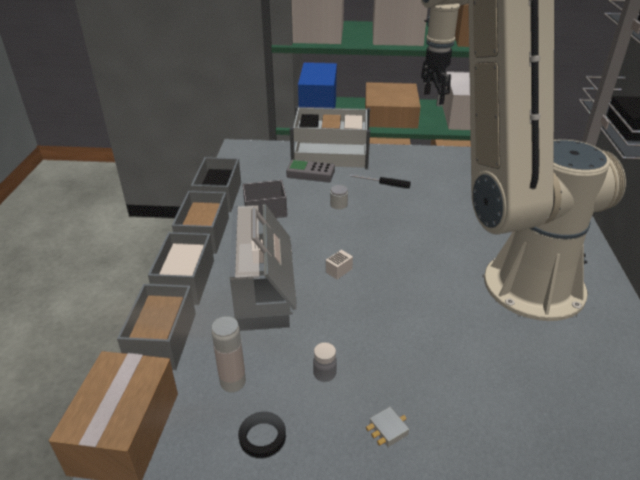

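View pics/wrist0.png

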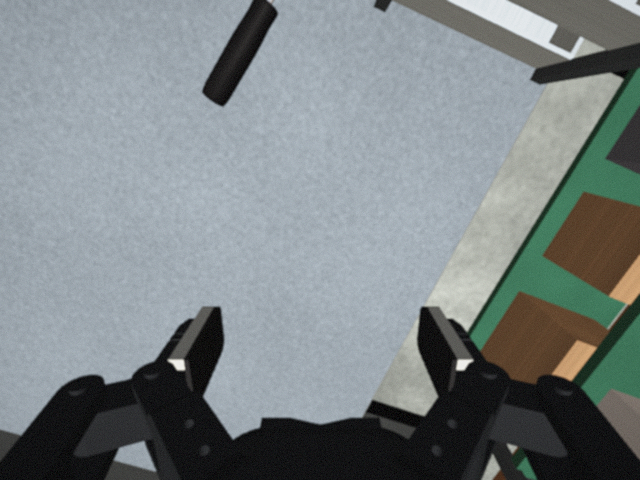

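```bash
cat > h.py <<'E'
import numpy as np, cv2
from scipy.spatial.transform import Rotation as R
def load(n): return dict(np.load(f"pics/{n}.npz"))
def proj(f,P):
    P=np.atleast_2d(np.array(P,float)); W=f["world_to_cam"]; c=P@W[:3,:3].T+W[:3,3]
    p=np.c_[c[:,0],-c[:,1],-c[:,2]]@f["camera_matrix"].T
    return p[:,:2]/p[:,2:]
def ray(f,uv):
    d=np.linalg.solve(f["camera_matrix"],[uv[0],uv[1],1.]); d=np.array([d[0],-d[1],-d[2]])
    W=f["world_to_cam"]; Rm=W[:3,:3]; o=-Rm.T@W[:3,3]; return o,Rm.T@d
def onz(f,uv,z):
    o,d=ray(f,uv); return o+d*(z-o[2])/d[2]
def tri(*obs):
    A=np.zeros((3,3));b=np.zeros(3)
    for f,uv in obs:
        o,d=ray(f,uv); d=d/np.linalg.norm(d); M=np.eye(3)-np.outer(d,d); A+=M;b+=M@o
    return np.linalg.solve(A,b)
def grab(n,tag):
    from rig import imaging
    f=imaging.grab_frame(n); cv2.imwrite(f"pics/{tag}.png",f["image"][:,:,::-1]); np.savez(f"pics/{tag}.npz",**f); return f
def crop(tag,x0,y0,x1,y1,s,out):
    im=cv2.imread(f"pics/{tag}.png")[y0:y1,x0:x1]; cv2.imwrite(f"pics/{out}.png",cv2.resize(im,None,fx=s,fy=s,interpolation=cv2.INTER_CUBIC))
E
python3 - <<'E'
from h import *
crop("scene0",270,220,430,360,5,"c1"); crop("side0",200,190,360,330,5,"c2")
E
```

```text
(no output)
```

View pics/c1.png

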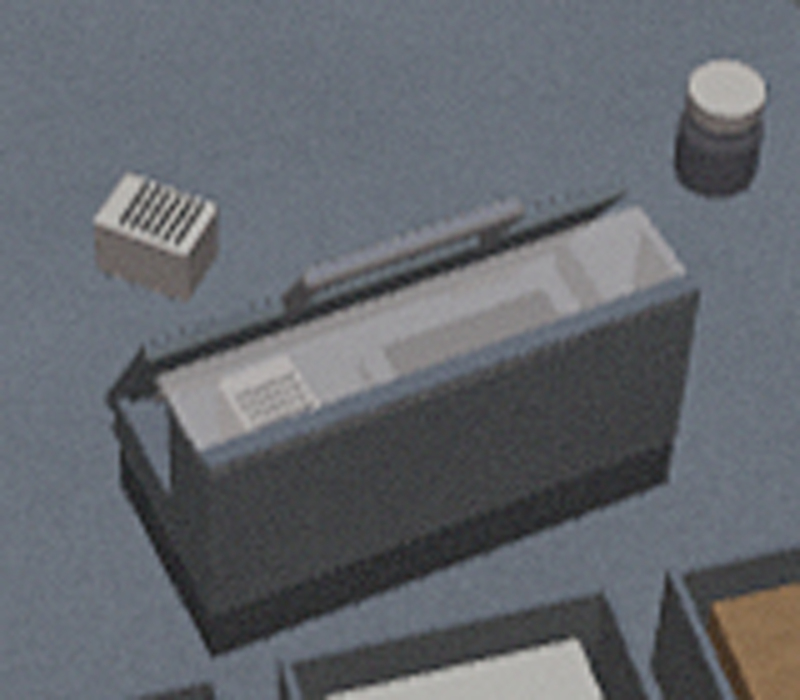

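View pics/c2.png

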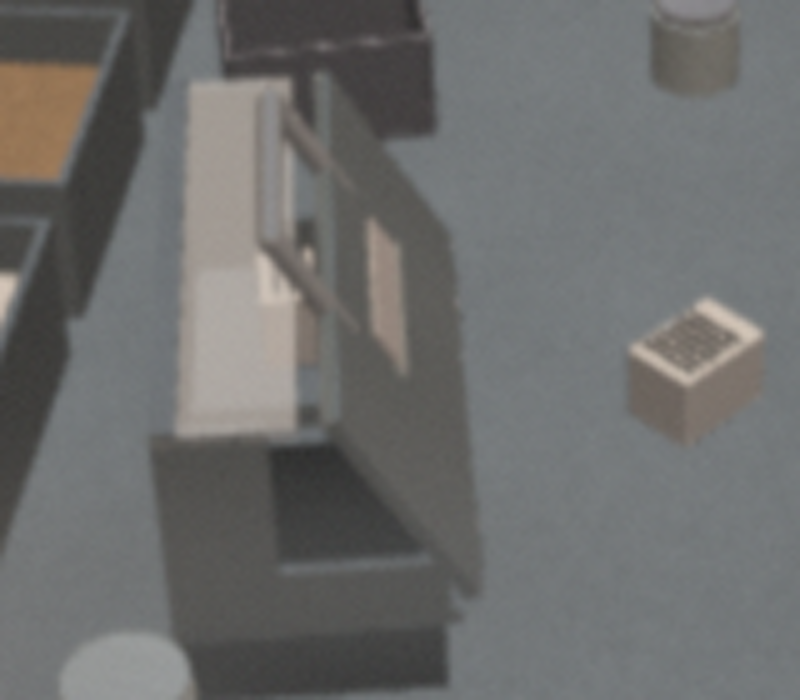

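Run:
```python
from h import *
S=load("scene0");D=load("side0")
s=lambda u,v:(270+u/5,220+v/5); d=lambda u,v:(200+u/5,190+v/5)
print("roof scene", [onz(S,s(*p),164).round(0)[:2].tolist() for p in [(208,462),(698,287),(640,208),(160,380)]])
print("base scene", [onz(S,s(*p),0).round(0)[:2].tolist() for p in [(215,655),(668,482)]])
print("bar", tri((S,s(300,282)),(D,d(268,245-5))), tri((S,s(520,208)),(D,d(270,95))))
print("bar scene z206",onz(S,s(303,285),206),onz(S,s(520,208),206))
print("mod S",[onz(S,s(*p),44).round(0)[:2].tolist() for p in [(93,220),(130,173),(218,207),(183,258)]])
print("mod D",[onz(D,d(*p),44).round(0)[:2].tolist() for p in [(630,350),(708,298),(764,332),(686,384)]])
print("stock S",[onz(S,s(*p),94).round(0)[:2].tolist() for p in [(220,378),(295,355),(318,405)]])
print("jar", onz(S,s(727,90),72),"tin",onz(S,(193,284),56), onz(D,(339,190),56), onz(D,(325,352),72))
print("can base-ish", onz(S,(457,262),170), onz(D,(226,327),170),"tape",onz(S,(481,266),20),"split",onz(S,(437,213),22),"driver",onz(S,(148,248),13),onz(S,(138,298),5),"tester",onz(S,(132,334),34),"bin",onz(S,(219,345),70))
```

```text
roof scene [[762.0, -61.0], [720.0, 205.0], [662.0, 196.0], [708.0, -71.0]]
base scene [[764.0, -60.0], [721.0, 206.0]]
bar [683.3378863   23.71278679 155.20802604] [697.60751396  97.81284813 254.56405957]
bar scene z206 [701.27297899   3.1029288  206.        ] [681.11370706 121.20519101 206.        ]
mod S [[492.0, -60.0], [463.0, -32.0], [501.0, 11.0], [533.0, -18.0]]
mod D [[529.0, -15.0], [491.0, -61.0], [461.0, -34.0], [499.0, 10.0]]
stock S [[660.0, -29.0], [656.0, 13.0], [691.0, 15.0]]
jar [514.44281896 312.30829681  72.        ] tin [ 505.80828551 -331.23838698   56.        ] [ 508.92003369 -333.54975931   56.        ] [511.67678886 316.2137952   72.        ]
can base-ish [708.13639511 339.19539297 170.        ] [699.36471957 352.5406193  170.        ] tape [623.51084049 478.05949189  20.        ] split [386.42928636 440.35883938  22.        ] driver [ 293.73659893 -446.94597691   13.        ] [ 472.25826809 -488.03218773    5.        ] tester [ 613.78245997 -504.96649822   34.        ] bin [ 731.24958983 -291.34978009   70.        ]
```

```bash
cat >> h.py <<'E'
def tool(rpy): return R.from_euler('xyz',rpy).as_matrix()
def delta(tgt_pos,tgt_R,cur_pos,cur_R):
    t=cur_R.T@(np.array(tgt_pos)-cur_pos)/10; r=R.from_matrix(cur_R.T@tgt_R).as_rotvec(); return t.round(2),r.round(4)
E
python3 - <<'E'
from h import *
from rig import readout
W=load("wrist0"); M=W["world_to_cam"]; o=-M[:3,:3].T@M[:3,3]
s=readout.sense(); T=tool(s["tcp_rot"]); print("cam in tool",T.T@(o-s["eef_pos"]), "look",T.T@(-M[2,:3]))
# module vertical grasp: jaw axis along module short axis
for yaw in (0.84-np.pi, 0.84):   # tool x along module long axis
    Rt=R.from_euler('xyz',[np.pi,0,yaw]).as_matrix()
    print(yaw,delta([496,-25,300],Rt,s["eef_pos"],T))
E
```

```text
cam in tool [83.52856995  0.1474016  31.00396096] look [-3.24571348e-01  7.21995440e-04  9.45860941e-01]
-2.3015926535897933 (array([ 45.24, -41.99,  10.46]), array([-4.0000e-04,  1.4000e-03,  2.6764e+00]))
0.84 (array([ 45.24, -41.99,  10.46]), array([-1.000e-03, -3.000e-04, -4.652e-01]))
```

Emit:
step_arm(
  deltas=[
    {"translation":[45.2,-42,10.4],"rot":[0,0,-0.465]},
    {"translation":[45.2,-42,10.4],"rot":[0,0,-0.465]},
    {"translation":[45.2,-42,10.4],"rot":[0,0,-0.465]},
    {"translation":[45.2,-42,10.4],"rot":[0,0,-0.465]},
    {"translation":[45.2,-42,10.4],"rot":[0,0,-0.465]},
    {"translation":[45.2,-42,10.4],"rot":[0,0,-0.465]},
    {"translation":[45.2,-42,10.4],"rot":[0,0,-0.465]},
    {"translation":[45.2,-42,10.4],"rot":[0,0,-0.465]},
  ],
  grip=0,
)

```text
clock: 1.15
eef_pos: [442.6, -135.2, 321.4]
tcp_rot: [3.141, -0.0, 0.84]
contact_force: [0.8, -1.4, 0.4]
opening: 1.001
```

```bash
cat > go.py <<'E'
import sys
from h import *
from rig import readout
# args: x y z roll pitch yaw (mm, rad)  of GRASP point if 'g' given
a=[float(v) for v in sys.argv[1:7]]
s=readout.sense(); T=tool(s["tcp_rot"]); Rt=tool(a[3:])
p=np.array(a[:3])-(155*Rt[:,2] if 'g' in sys.argv else 0)
print("pos",s["eef_pos"].round(1),"G",(s["eef_pos"]+155*T[:,2]).round(1),"q",s["qpos"].round(2),"f",s["contact_force"].round(1),"open",round(s["opening"],3),"t",round(s["clock"],2))
t,r=delta(p,Rt,s["eef_pos"],T); print("t",t.tolist(),"r",r.tolist())
E
python3 go.py 496 -25 80 3.1416 0 0.84 g
```

```text
pos [ 442.6 -135.2  321.4] G [ 442.7 -135.2  166.4] q [-0.3   0.21  2.05 -0.    0.88  0.43] f [ 0.8 -1.4  0.4] open 1.001 t 1.15
t [11.77, -3.39, 8.64] r [0.0006, -0.0002, -0.0003]
```

Emit:
step_arm(
  deltas=[
    {"translation":[11.8,-3.4,4],"rot":[0,0,0]},
    {"translation":[11.8,-3.4,8.6],"rot":[0,0,0]},
    {"translation":[11.8,-3.4,8.6],"rot":[0,0,0]},
    {"translation":[11.8,-3.4,8.6],"rot":[0,0,0]},
  ],
)

```text
clock: 1.65
eef_pos: [495.2, -25.3, 234.0]
tcp_rot: [-3.139, 0.002, 0.842]
contact_force: [-0.2, -0.8, 0.1]
opening: 0.997
```

```bash
python3 -c "
from h import *
grab('wrist','w1')"; python3 go.py 496 -25 24 3.1416 0 0.84 g
```

```text
pos [495.3 -26.2 235. ] G [495.  -26.2  80. ] q [-0.06  0.4   2.04 -0.    0.71  0.67] f [ 0.  -0.5 -0. ] open 0.998 t 1.7
t [0.14, -0.02, 5.6] r [-0.0014, 0.0013, 0.0014]
```

View pics/w1.png

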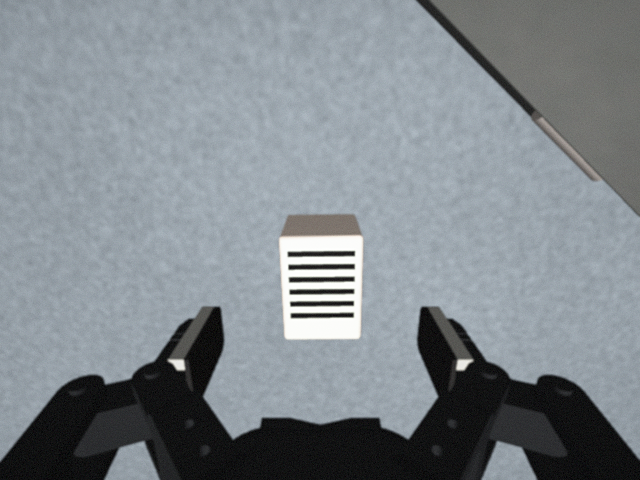

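The wrist picture shows the module top squarely between the pads, spanning roughly (280,236)-(361,338). It is aligned with the jaws.

```bash
python3 -c "
from h import *
f=load('w1')
print(onz(f,(321,287),44), [onz(f,p,44).round(0)[:2].tolist() for p in [(280,237),(363,237),(360,338),(285,338)]])
# flap hinge side edge etc
print(proj(f,[[496,-25,44]]))"
```

```text
[496.77345162 -23.8728565   44.        ] [[500.0, 10.0], [530.0, -17.0], [492.0, -61.0], [461.0, -34.0]]
[[321.33255801 289.35580099]]
```

Emit:
step_arm(
  deltas=[
    {"translation":[0.2,0,5.6],"rot":[0,0,0]},
    {"translation":[0.2,0,5.6],"rot":[0,0,0]},
    {"translation":[0.2,0,5.6],"rot":[0,0,0]},
  ],
)

```text
clock: 2.08
eef_pos: [497.2, -25.7, 181.2]
tcp_rot: [3.141, -0.001, 0.839]
contact_force: [0.5, 0.2, 0.7]
opening: 1.003
```

Emit:
step_arm(
  deltas=[
    {"translation":[0,0,0],"rot":[0,0,0]},
    {"translation":[0,0,0],"rot":[0,0,0]},
    {"translation":[0,0,0],"rot":[0,0,0]},
    {"translation":[0,0,0],"rot":[0,0,0]},
    {"translation":[0,0,0],"rot":[0,0,0]},
  ],
  grip=255,
  squeeze=30,
)

```text
clock: 2.7
eef_pos: [497.3, -25.1, 180.8]
tcp_rot: [3.14, -0.001, 0.84]
contact_force: [-1.1, -1.2, 11.5]
opening: 0.489
```

```bash
python3 go.py 497 -190 70 3.1416 0 0.16 g
```

```text
pos [497.3 -25.1 180.8] G [497.5 -25.1  25.8] q [-0.05  0.5   2.05 -0.    0.59  0.68] f [-1.1 -1.2 11.5] open 0.489 t 2.7
t [-12.29, 10.99, -4.41] r [0.0009, -0.0013, 0.6798]
```

Emit:
step_arm(
  deltas=[
    {"translation":[0,0,-4.4],"rot":[0,0,0]},
    {"translation":[-6,5.5,-4.4],"rot":[0,0,0.34]},
    {"translation":[-12.3,11,-4.4],"rot":[0,0,0.68]},
    {"translation":[-12.3,11,-4.4],"rot":[0,0,0.68]},
    {"translation":[-12.3,11,-4.4],"rot":[0,0,0.68]},
    {"translation":[-12.3,11,-4.4],"rot":[0,0,0.68]},
    {"translation":[-12.3,11,-4.4],"rot":[0,0,0.68]},
  ],
)

```text
clock: 3.58
eef_pos: [496.5, -189.6, 223.7]
tcp_rot: [-3.141, 0.0, 0.163]
contact_force: [0.3, -0.1, -2.1]
opening: 0.491
```

```bash
python3 go.py 497 -190 26 3.1416 0 0.16 g
```

```text
pos [ 496.5 -189.6  223.7] G [ 496.5 -189.6   68.7] q [-0.37  0.46  1.97  0.    0.72  1.04] f [ 0.3 -0.1 -2.1] open 0.491 t 3.58
t [0.04, 0.05, 4.27] r [-0.0002, 0.0002, 0.003]
```

Emit:
step_arm(
  deltas=[
    {"translation":[0,0,3],"rot":[0,0,0]},
    {"translation":[0,0,4.2],"rot":[0,0,0]},
    {"translation":[0,0,4.2],"rot":[0,0,0]},
    {"translation":[0,0,4.2],"rot":[0,0,0]},
  ],
)

```text
clock: 4.08
eef_pos: [496.8, -189.8, 181.7]
tcp_rot: [-3.142, 0.0, 0.161]
contact_force: [0.7, -0.6, -2.3]
opening: 0.485
```

Emit:
step_arm(
  deltas=[
    {"translation":[0,0,0],"rot":[0,0,0]},
    {"translation":[0,0,0],"rot":[0,0,0]},
    {"translation":[0,0,0],"rot":[0,0,0]},
    {"translation":[0,0,0],"rot":[0,0,0]},
  ],
  grip=0,
)

```text
clock: 4.58
eef_pos: [496.7, -190.1, 181.7]
tcp_rot: [3.141, -0.0, 0.16]
contact_force: [0.0, 0.2, 0.6]
opening: 1.005
```

```bash
python3 go.py 688 64 290 3.1416 0 0.16 g; python3 go.py 497 -190 290 3.1416 0 0.16 g
```

```text
pos [ 496.7 -190.1  181.7] G [ 496.7 -190.1   26.7] q [-0.37  0.53  1.98  0.    0.63  1.04] f [0.  0.2 0.6] open 1.005 t 4.58
t [22.94, -22.04, -26.33] r [0.0001, -0.0002, -0.0003]
pos [ 496.7 -190.1  181.7] G [ 496.7 -190.1   26.7] q [-0.37  0.53  1.98  0.    0.63  1.04] f [0.  0.2 0.6] open 1.005 t 4.58
t [0.04, -0.0, -26.33] r [0.0001, -0.0002, -0.0003]
```

Emit:
step_arm(
  deltas=[
    {"translation":[0,0,-6],"rot":[0,0,0]},
    {"translation":[0,0,-12],"rot":[0,0,-0.15]},
    {"translation":[4,-4,-18],"rot":[0,0,-0.35]},
    {"translation":[10,-9,-22],"rot":[0,0,-0.55]},
    {"translation":[15,-14,-26.3],"rot":[0,0,-0.75]},
    {"translation":[19,-18,-26.3],"rot":[0,0,-0.95]},
    {"translation":[22.9,-22,-26.3],"rot":[0,0,-1.15]},
    {"translation":[22.9,-22,-26.3],"rot":[0,0,-1.35]},
  ],
)

```text
clock: 5.58
eef_pos: [688.7, 65.9, 445.1]
tcp_rot: [3.141, -0.0, 1.442]
contact_force: [0.8, -0.2, 0.2]
opening: 1.001
```

```bash
python3 go.py 688 64 290 3.1416 0 1.731 g
```

```text
pos [688.7  65.9 445.1] G [688.9  65.9 290.1] q [0.09 0.43 1.43 0.   1.28 0.22] f [ 0.8 -0.2  0.2] open 1.001 t 5.58
t [-0.19, -0.05, 0.01] r [0.0009, -0.0002, -0.289]
```

Emit:
step_arm(
  deltas=[
    {"translation":[-0.2,0,2],"rot":[0,0,-0.15]},
    {"translation":[-0.2,0,4],"rot":[0,0,-0.289]},
    {"translation":[-0.2,0,4],"rot":[0,0,-0.289]},
    {"translation":[-0.2,0,4],"rot":[0,0,-0.289]},
  ],
)

```text
clock: 6.08
eef_pos: [687.6, 61.5, 405.3]
tcp_rot: [3.141, 0.0, 1.721]
contact_force: [0.5, 0.1, -0.8]
opening: 0.998
```

```bash
python3 -c "
from h import *
f=grab('wrist','w2');g=grab('side','s2');grab('scene','sc2')
print(proj(f,[[688+53*-.159,64+53*.987,206],[688+53*.159,64-53*.987,206]]).round(0))
"; python3 go.py 688 64 206 3.1416 0 1.731 g
```

```text
[[320. 181.]
 [322. 360.]]
pos [687.7  61.4 405.7] G [687.9  61.5 250.7] q [ 0.09  0.45  1.48  0.    1.21 -0.06] f [ 0.   0.1 -0.5] open 1.0 t 6.22
t [0.25, 0.07, 4.47] r [0.0016, 0.0001, -0.0089]
```

View pics/w2.png

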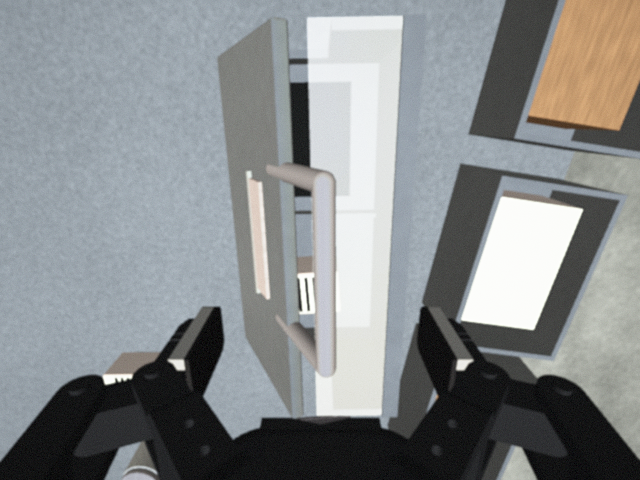

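View pics/s2.png

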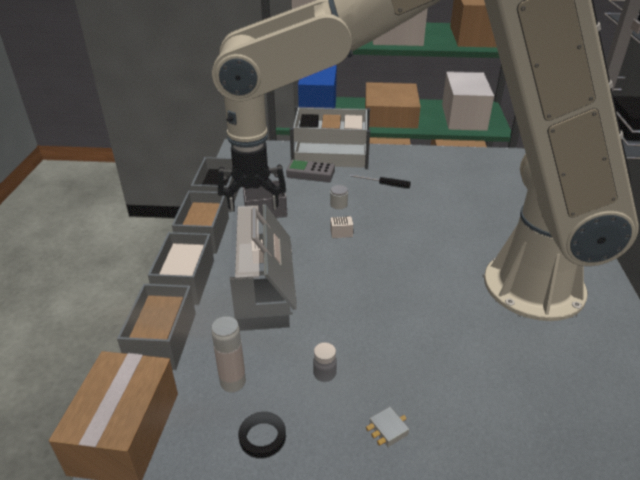

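The bar runs between the jaws from about (323,180) to (326,370). The mat shows in the far (+y) bay and the stored module in the near one. The spare module now stands clear to the side.

```bash
python3 -c "
from h import *
f=load('w2')
a=onz(f,(323,182),206);b=onz(f,(326.5,368),206);print(a,b,(a+b)/2, np.arctan2(-(a-b)[0],(a-b)[1]))
a=onz(f,(306,17),164);b=onz(f,(317,415),164);print('roof front edge',a,b,(a+b)/2, np.arctan2(-(a-b)[0],(a-b)[1]))
c=onz(f,(404,16),164);b=onz(f,(383,417),164);print('roof back',c,b,np.arctan2(-(c-b)[0],(c-b)[1]))
print('mat', onz(f,(290,82),52),onz(f,(350,82),52),onz(f,(350,197),52))
"
```

```text
[680.88313296 116.15117618 206.        ] [699.86242574   6.53782496 206.        ] [690.37277935  61.34450057 206.        ] 0.17144778306099484
roof front edge [660.02962178 194.57820094 164.        ] [705.60205458 -73.39442863 164.        ] [682.81583818  60.59188615 164.        ] 0.16845212502560636
roof back [711.43066104 202.81506802 164.        ] [757.56506439 -67.62768645 164.        ] 0.168961997988443
mat [644.93074344 171.55585986  52.        ] [695.97093619 179.26981083  52.        ] [713.78406052  80.41229203  52.        ]
```

```bash
python3 go.py 690.4 61.4 206 3.1416 0 1.739 g
```

```text
pos [687.7  61.4 405.7] G [687.9  61.5 250.7] q [ 0.09  0.45  1.48  0.    1.21 -0.06] f [ 0.   0.1 -0.5] open 1.0 t 6.22
t [-0.05, 0.26, 4.47] r [0.0016, 0.0001, -0.0169]
```

Emit:
step_arm(
  deltas=[
    {"translation":[0,0.25,2],"rot":[0,0,-0.017]},
    {"translation":[0,0.25,4.4],"rot":[0,0,-0.017]},
    {"translation":[0,0.25,4.4],"rot":[0,0,-0.017]},
  ],
)

```text
clock: 6.6
eef_pos: [689.1, 61.9, 357.6]
tcp_rot: [-3.137, -0.0, 1.741]
contact_force: [1.0, 0.0, -0.0]
opening: 1.003
```

Emit:
step_arm(
  deltas=[
    {"translation":[0,0,0],"rot":[0,0,0]},
    {"translation":[0,0,0],"rot":[0,0,0]},
    {"translation":[0,0,0],"rot":[0,0,0]},
    {"translation":[0,0,0],"rot":[0,0,0]},
    {"translation":[0,0,0],"rot":[0,0,0]},
    {"translation":[0,0,0],"rot":[0,0,0]},
  ],
  grip=255,
  squeeze=25,
)

```text
clock: 7.35
eef_pos: [690.0, 62.0, 361.0]
tcp_rot: [3.141, -0.0, 1.741]
contact_force: [-0.9, 0.2, 4.9]
opening: 0.129
```

```bash
cat > arc.py <<'E'
import numpy as np
from h import *
from rig import readout
s=readout.sense();print(s["eef_pos"].round(1),s["tcp_rot"].round(3),s["contact_force"].round(1),s["opening"])
def bar(j):
    a=0.5-j  # lean back angle
    return np.array([175*np.sin(a)-5*np.cos(a),175*np.cos(a)+5*np.sin(a)])
b0=bar(0)
# tool y = +locker x ; tool z = -z
for j in np.arange(0,2.08,0.1):
    d=bar(j)-b0; print(round(j,2),"y",round(d[0]/10,2),"z",round(-d[1]/10,2))
E
python3 arc.py
```

```text
[690.  62. 361.] [ 3.141 -0.     1.741] [-0.9  0.2  4.9] 0.12853023589227544
0.0 y 0.0 z -0.0
0.1 y -1.6 z -0.72
0.2 y -3.26 z -1.27
0.3 y -4.96 z -1.65
0.4 y -6.7 z -1.87
0.5 y -8.45 z -1.9
0.6 y -10.2 z -1.77
0.7 y -11.92 z -1.45
0.8 y -13.6 z -0.97
0.9 y -15.23 z -0.33
1.0 y -16.78 z 0.48
1.1 y -18.25 z 1.44
1.2 y -19.61 z 2.53
1.3 y -20.85 z 3.76
1.4 y -21.97 z 5.11
1.5 y -22.95 z 6.56
1.6 y -23.77 z 8.11
1.7 y -24.44 z 9.72
1.8 y -24.95 z 11.4
1.9 y -25.28 z 13.12
2.0 y -25.44 z 14.86
```

Emit:
step_arm(
  deltas=[
    {"translation":[0,-0.8,-0.38],"rot":[0,0,0]},
    {"translation":[0,-1.6,-0.72],"rot":[0,0,0]},
    {"translation":[0,-2.43,-1.0],"rot":[0,0,0]},
    {"translation":[0,-3.26,-1.27],"rot":[0,0,0]},
  ],
)

```text
clock: 7.85
eef_pos: [657.7, 56.6, 374.6]
tcp_rot: [3.138, -0.0, 1.741]
contact_force: [4.2, 2.7, 5.3]
opening: 0.134
```

Forces are low. I'll continue from joint 0.2; the shifts below are relative to there.

Emit:
step_arm(
  deltas=[
    {"translation":[0,-1.7,-0.38],"rot":[0,0,0]},
    {"translation":[0,-3.44,-0.6],"rot":[0,0,0]},
    {"translation":[0,-5.19,-0.63],"rot":[0,0,0]},
    {"translation":[0,-6.94,-0.5],"rot":[0,0,0]},
    {"translation":[0,-8.66,-0.18],"rot":[0,0,0]},
    {"translation":[0,-10.34,0.3],"rot":[0,0,0]},
    {"translation":[0,-11.97,0.94],"rot":[0,0,0]},
    {"translation":[0,-13.52,1.75],"rot":[0,0,0]},
  ],
)

```text
clock: 8.85
eef_pos: [523.4, 33.7, 355.9]
tcp_rot: [3.141, -0.001, 1.741]
contact_force: [4.5, 2.3, -1.9]
opening: 0.125
```

```bash
python3 arc.py|head -1
```

```text
[523.4  33.7 355.9] [ 3.141e+00 -1.000e-03  1.741e+00] [ 4.5  2.3 -1.9] 0.12519018806245144
```

Emit:
step_arm(
  deltas=[
    {"translation":[0,-1.47,0.96],"rot":[0,0,0]},
    {"translation":[0,-2.83,2.05],"rot":[0,0,0]},
    {"translation":[0,-4.07,3.28],"rot":[0,0,0]},
    {"translation":[0,-5.19,4.63],"rot":[0,0,0]},
    {"translation":[0,-6.17,6.08],"rot":[0,0,0]},
    {"translation":[0,-6.99,7.63],"rot":[0,0,0]},
    {"translation":[0,-7.66,9.24],"rot":[0,0,0]},
    {"translation":[0,-8.17,10.92],"rot":[0,0,0]},
  ],
)

```text
clock: 9.85
eef_pos: [443.5, 19.7, 245.9]
tcp_rot: [3.141, 0.0, 1.741]
contact_force: [3.7, 4.2, 1.5]
opening: 0.128
```

Emit:
step_arm(
  deltas=[
    {"translation":[0,-0.33,1.72],"rot":[0,0,0]},
    {"translation":[0,-0.49,3.46],"rot":[0,0,0]},
    {"translation":[0,-0.5,4.2],"rot":[0,0,0]},
    {"translation":[0,-0.5,4.2],"rot":[0,0,0]},
    {"translation":[0,-0.5,4.2],"rot":[0,0,0]},
  ],
)

```text
clock: 10.48
eef_pos: [439.1, 18.9, 204.2]
tcp_rot: [3.141, 0.0, 1.741]
contact_force: [4.5, 3.6, -2.9]
opening: 0.13
```

```bash
python3 arc.py|head -1; python3 -c "
from h import *
grab('side','s3')"
```

```text
[439.1  18.9 204.2] [3.141 0.    1.741] [ 4.5  3.6 -2.9] 0.12975182403290278
```

View pics/s3.png

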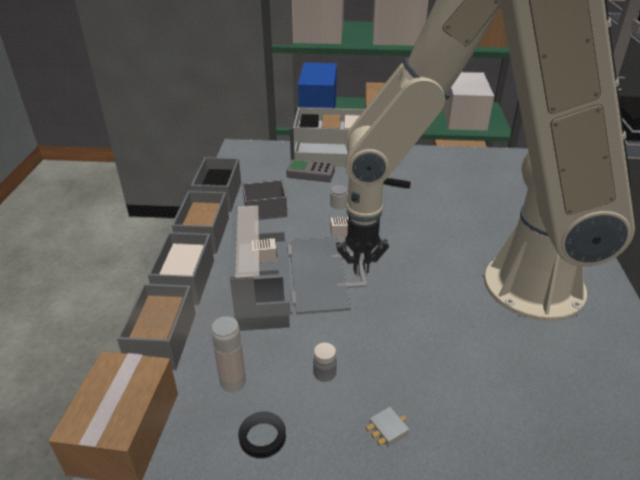

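```bash
cat > fk.py <<'E'
import numpy as np
from rig import readout
D=[([-1.198,.3537,1.6342,0,1.1552],[228.7,-581.4,403.9]),([-.3,.21,2.05,0,.88],[442.6,-135.2,321.4]),([-.06,.4,2.04,0,.71],[495.3,-26.2,235]),([-.05,.5,2.05,0,.59],[497.3,-25.1,180.8]),([-.37,.46,1.97,0,.72],[496.5,-189.6,223.7]),([.09,.43,1.43,0,1.28],[688.7,65.9,445.1])]
s=readout.sense(); D.append((s["qpos"],s["eef_pos"])); print(s["qpos"].round(3))
A=[];b=[]
for q,p in D:
    r=np.hypot(p[0],p[1]); a=q[1];c=q[1]+q[2]
    A+= [[1,0,np.sin(a),np.sin(c)],[0,1,np.cos(a),np.cos(c)]]; b+=[r,p[2]]
x,res,_,_=np.linalg.lstsq(np.array(A),np.array(b),rcond=None); print(x,(np.array(A)@x-b).round(1))
E
python3 fk.py
```

```text
[ 0.04   0.392  2.169 -0.     0.58  -0.13 ]
[-18.59149491 122.8913099  523.05256948 491.08570284] [-13.2  10.7   6.7   0.8   6.1  -5.4   8.1  -6.5   2.8  -4.  -21.7  13.2
  11.2  -8.7]
```

Emit:
step_arm(
  deltas=[
    {"translation":[0,0,0],"rot":[0,0,0]},
    {"translation":[0,0,0],"rot":[0,0,0]},
    {"translation":[0,0,0],"rot":[0,0,0]},
  ],
  grip=165,
)

```text
clock: 10.9
eef_pos: [438.7, 18.8, 204.4]
tcp_rot: [-3.141, 0.0, 1.741]
contact_force: [0.3, 0.2, -0.1]
opening: 0.353
```

Emit:
step_arm(
  deltas=[
    {"translation":[0,0,-4],"rot":[0,0,0]},
    {"translation":[0,0,-10],"rot":[0,0,0]},
    {"translation":[0,0,-14],"rot":[0,0,0]},
    {"translation":[0,0,-14],"rot":[0,0,0]},
  ],
)

```text
clock: 11.4
eef_pos: [439.9, 18.9, 347.4]
tcp_rot: [3.136, 0.001, 1.741]
contact_force: [0.3, -0.7, -0.9]
opening: 0.351
```

```bash
sed -i 's/np.sin(a),np.sin(c)\],\[0,1,np.cos(a),np.cos(c)\]/np.sin(a),np.sin(c),np.cos(c)],[0,1,np.cos(a),np.cos(c),-np.sin(c)]/' fk.py; python3 fk.py; python3 -c "
from rig import readout;s=readout.sense();print(s)"
```

```text
[ 0.04   0.134  2.071 -0.     0.93  -0.13 ]
[  3.22726821 129.55787404 561.41191578 491.87056398  57.34835917] [-0.6  0.6  0.6  0.2 -0.5 -1.1  1.2  1.2 -1.2 -1.   0.5 -0.5  0.   0.6]
{'clock': 11.4, 'qpos': array([ 3.95840014e-02,  1.34253491e-01,  2.07140543e+00, -1.31083938e-04,
        9.29960678e-01, -1.30332272e-01]), 'qvel': array([ 0.0012214 ,  0.05396628,  0.0531024 ,  0.000245  , -0.04455799,
        0.00011053]), 'joint_efforts': array([ 1.07743297e-02, -4.16083860e+01, -3.01577818e+01,  2.06447759e-03,
        6.61656708e-01,  1.98072339e-04]), 'eef_pos': array([439.94094941,  18.90709703, 347.43656601]), 'tcp_rot': array([3.13568397e+00, 8.80922653e-04, 1.74078805e+00]), 'contact_force': array([ 0.30709021, -0.72108993, -0.91487203]), 'wrist_torque': array([-0.04876233, -0.03112094, -0.03930073]), 'opening': 0.3509737988011788}
```

```bash
python3 go.py 482 -192.5 110 3.1416 -0.3 0.168 g
```

```text
pos [439.9  18.9 347.4] G [440.9  18.9 192.4] q [ 0.04  0.13  2.07 -0.    0.93 -0.13] f [ 0.3 -0.7 -0.9] open 0.351 t 11.4
t [-21.53, -4.06, 8.93] r [-0.2304, 0.2313, 1.5605]
```

Emit:
step_arm(
  deltas=[
    {"translation":[-4,0,0],"rot":[-0.03,0.03,0.18]},
    {"translation":[-8,0,0],"rot":[-0.06,0.06,0.36]},
    {"translation":[-12,-1,1],"rot":[-0.08,0.08,0.54]},
    {"translation":[-15,-2,2],"rot":[-0.1,0.1,0.72]},
    {"translation":[-18,-2.5,4],"rot":[-0.13,0.13,0.9]},
    {"translation":[-20,-3,6],"rot":[-0.16,0.16,1.08]},
    {"translation":[-21.5,-4,8],"rot":[-0.19,0.19,1.26]},
    {"translation":[-21.5,-4,9],"rot":[-0.22,0.22,1.44]},
  ],
  grip=0,
)

```text
clock: 12.4
eef_pos: [434.6, -200.4, 252.2]
tcp_rot: [3.127, -0.282, 0.284]
contact_force: [-0.4, -0.6, 0.4]
opening: 1.001
```

```bash
python3 go.py 482 -192.5 110 3.1416 -0.3 0.168 g
```

```text
pos [ 434.6 -200.4  252.2] G [ 476.6 -190.4  103.4] q [-0.5   0.31  2.14  0.4   0.51  0.46] f [-0.4 -0.6  0.4] open 1.001 t 12.4
t [0.38, 0.05, -0.5] r [-0.0189, 0.017, 0.1112]
```

Emit:
step_arm(
  deltas=[
    {"translation":[0.4,0,-0.5],"rot":[-0.019,0.017,0.111]},
    {"translation":[0.4,0,-0.5],"rot":[-0.019,0.017,0.111]},
    {"translation":[0.4,0,-0.5],"rot":[-0.019,0.017,0.111]},
  ],
)

```text
clock: 12.78
eef_pos: [438.0, -198.8, 259.9]
tcp_rot: [3.139, -0.301, 0.18]
contact_force: [0.2, 0.5, -0.4]
opening: 0.998
```

```bash
python3 go.py 482 -192.5 30 3.1416 -0.3 0.168 g;  python3 -c "
from h import *
f=grab('wrist','w4'); grab('scene','sc4'); grab('side','s4')
print(proj(f,[[497,-190,44]]))"
```

```text
pos [ 438.  -198.8  259.9] G [ 483.4 -191.   111.9] q [-0.49  0.3   2.14  0.4   0.49  0.57] f [ 0.2  0.5 -0.4] open 0.998 t 12.78
t [-2.56, 0.09, 7.77] r [-0.0004, -0.0011, 0.0111]
[[321.47991191 276.29494646]]
```

View pics/w4.png

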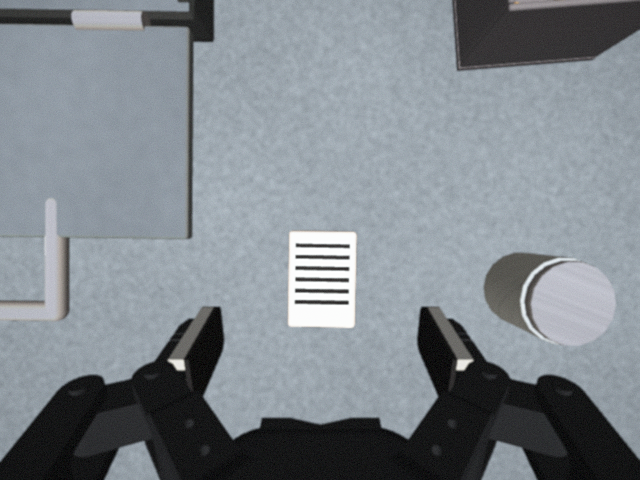

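View pics/sc4.png

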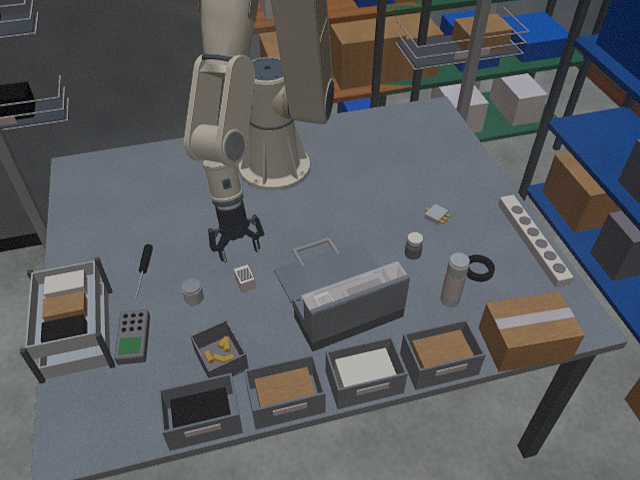

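The module top is centred near (323,279) and square to the jaws. The flap edge and the tin are both well clear of the fingers.

```bash
python3 -c "
from h import *
f=load('w4')
c=np.array([onz(f,p,44) for p in [(289,232),(356.5,232),(355.5,327.5),(288.5,327)]]);print(c.round(1),c.mean(0))
v=c[0]+c[1]-c[2]-c[3];print(np.arctan2(v[1],v[0]))"
```

```text
[[ 520.4 -165.4   44. ]
 [ 527.8 -206.4   44. ]
 [ 469.3 -216.5   44. ]
 [ 462.2 -175.5   44. ]] [ 494.94392256 -190.94278433   44.        ]
0.17125110057855375
```

Emit:
step_arm(
  deltas=[
    {"translation":[-1.3,0.1,3.9],"rot":[0,0,0.01]},
    {"translation":[-2.6,0.1,7.7],"rot":[0,0,0.01]},
    {"translation":[-2.6,0.1,7.7],"rot":[0,0,0.01]},
    {"translation":[-2.6,0.1,7.7],"rot":[0,0,0.01]},
  ],
)

```text
clock: 13.42
eef_pos: [437.1, -200.7, 180.1]
tcp_rot: [3.141, -0.303, 0.167]
contact_force: [0.7, -0.5, -0.0]
opening: 1.001
```

Emit:
step_arm(
  deltas=[
    {"translation":[0,0,0],"rot":[0,0,0]},
    {"translation":[0,0,0],"rot":[0,0,0]},
    {"translation":[0,0,0],"rot":[0,0,0]},
    {"translation":[0,0,0],"rot":[0,0,0]},
    {"translation":[0,0,0],"rot":[0,0,0]},
  ],
  grip=255,
  squeeze=45,
)

```text
clock: 14.05
eef_pos: [437.0, -200.7, 180.3]
tcp_rot: [3.141, -0.304, 0.167]
contact_force: [-4.0, -0.2, 10.4]
opening: 0.482
```

```bash
python3 go.py 482 -192.5 120 3.1416 -0.3 0.168 g
```

```text
pos [ 437.  -200.7  180.3] G [ 482.7 -193.1   32.4] q [-0.5   0.46  2.18  0.63  0.32  0.33] f [-4.  -0.2 10.4] open 0.482 t 14.05
t [2.62, -0.04, -8.38] r [0.0012, -0.0039, -0.0009]
```

Emit:
step_arm(
  deltas=[
    {"translation":[1.3,0,-4.2],"rot":[0,0,0]},
    {"translation":[2.6,0,-8.4],"rot":[0,0,0]},
    {"translation":[2.6,0,-8.4],"rot":[0,0,0]},
  ],
)

```text
clock: 14.42
eef_pos: [437.5, -201.1, 270.3]
tcp_rot: [3.137, -0.307, 0.168]
contact_force: [0.1, 0.0, -2.2]
opening: 0.486
```

```bash
python3 go.py 541.8 103.4 112 3.1416 -0.3 0.168 g
```

```text
pos [ 437.5 -201.1  270.3] G [ 483.8 -194.   122.6] q [-0.5   0.28  2.14  0.39  0.51  0.59] f [ 0.1  0.  -2.2] open 0.486 t 14.43
t [9.98, -28.3, 4.12] r [0.0044, -0.0072, -0.0]
```

Emit:
step_arm(
  deltas=[
    {"translation":[1.7,-4.7,0.6],"rot":[0,0,0]},
    {"translation":[3.4,-9.4,1.2],"rot":[0,0,0]},
    {"translation":[5.1,-14.1,1.9],"rot":[0,0,0]},
    {"translation":[6.8,-18.8,2.6],"rot":[0,0,0]},
    {"translation":[8.4,-23.5,3.3],"rot":[0,0,0]},
    {"translation":[10,-28.3,4.1],"rot":[0,0,0]},
    {"translation":[10,-28.3,4.1],"rot":[0,0,0]},
    {"translation":[10,-28.3,4.1],"rot":[0,0,0]},
  ],
)

```text
clock: 15.42
eef_pos: [495.0, 96.4, 256.8]
tcp_rot: [-3.142, -0.3, 0.168]
contact_force: [-0.1, -0.2, -2.7]
opening: 0.484
```

```bash
python3 go.py 644.4 120.7 92 3.1416 -0.3 0.168 g; python3 -c "
from h import *
grab('wrist','w5'); grab('side','s5');crop('side0',0,0,1,1,1,'x') ; crop('s5',190,150,390,330,4,'s5c')"
```

```text
pos [495.   96.4 256.8] G [540.1 104.  108.7] q [ 0.19  0.32  2.12 -0.02  0.4   1.61] f [-0.1 -0.2 -2.7] open 0.484 t 15.43
t [9.6, 0.1, 4.71] r [0.0, 0.0001, -0.0003]
```

View pics/w5.png

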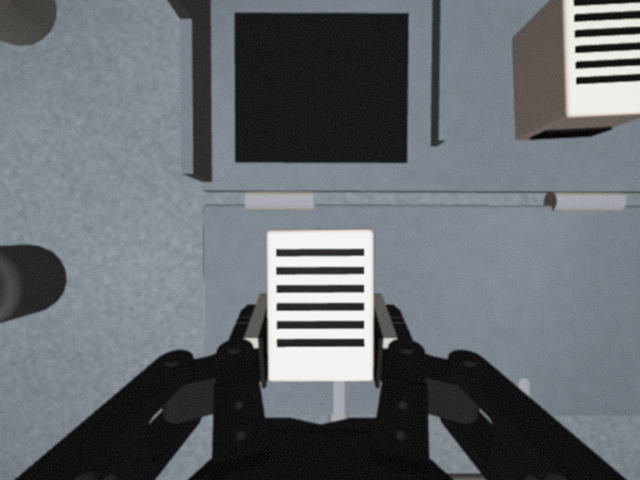

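View pics/s5c.png

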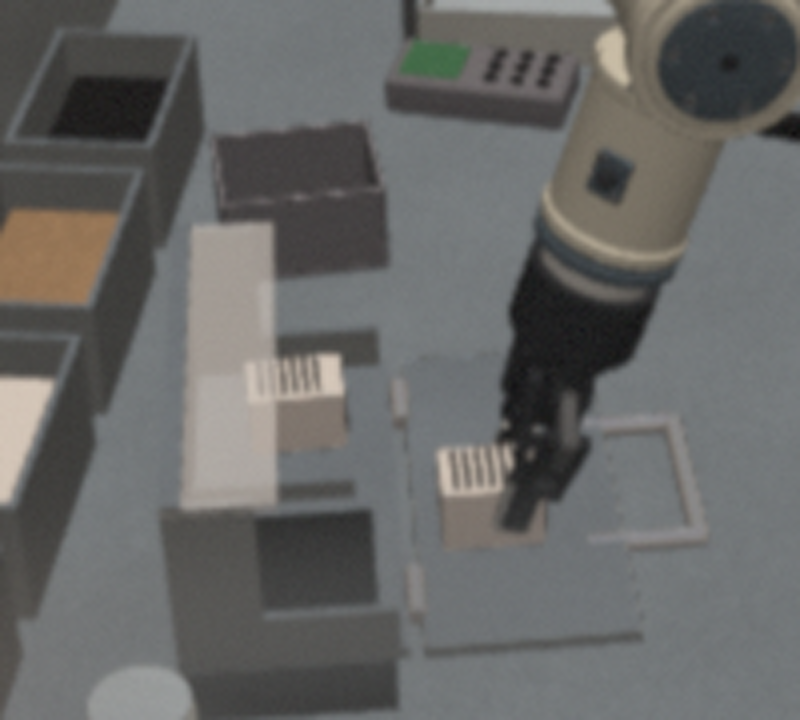

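Held module top spans about (267,230)-(373,381). The mat lies ahead at (235,13)-(408,162), aligned with the module.

```bash
python3 -c "
from h import *
f=load('w5')
c=np.array([onz(f,p,52) for p in [(235,13.5),(407.5,13.5),(407.5,162),(235.5,162)]]);print('mat',c.mean(0))
G=np.array([540.1,104,108.7]); zt=G[2]-32.4+44
m=np.array([onz(f,p,zt) for p in [(267,231),(373,231),(375.5,381),(266,381)]]);print('mod',m.mean(0),m.round(0)[:,:2].tolist())
X=np.array([np.cos(.168),np.sin(.168)]);Y=np.array([-X[1],X[0]])
d=(c.mean(0)-m.mean(0))[:2];print(d@X,d@Y); print((m.mean(0)[:2]-G[:2])@X)"
```

```text
mat [662.43557264 123.67030957  52.        ]
mod [552.91666791 105.8026371  120.3       ] [[578.0, 131.0], [585.0, 91.0], [528.0, 80.0], [521.0, 122.0]]
110.96467418203497 -0.6966319634856128
12.937644568112155
```

Emit:
step_arm(
  deltas=[
    {"translation":[2,0,1],"rot":[0,0,0]},
    {"translation":[4,0,2],"rot":[0,0,0]},
    {"translation":[6,0.05,3],"rot":[0,0,0]},
    {"translation":[8,0.05,4.1],"rot":[0,0,0]},
    {"translation":[9.57,0.05,4.9],"rot":[0,0,0]},
    {"translation":[9.57,0.05,4.9],"rot":[0,0,0]},
    {"translation":[9.57,0.05,4.9],"rot":[0,0,0]},
  ],
)

```text
clock: 16.4
eef_pos: [599.5, 113.0, 239.3]
tcp_rot: [3.142, -0.301, 0.166]
contact_force: [-0.9, -0.2, -2.0]
opening: 0.484
```

```bash
python3 go.py 644.4 120.7 85 3.1416 -0.3 0.168 g; python3 -c "
from h import *
grab('wrist','w6'); grab('side','s6'); crop('s6',190,150,390,330,4,'s6c')"
```

```text
pos [599.5 113.  239.3] G [644.9 120.6  91.3] q [ 0.19  0.48  1.9  -0.01  0.46  1.6 ] f [-0.9 -0.2 -2. ] open 0.484 t 16.4
t [-0.21, -0.01, 0.59] r [0.0006, -0.001, -0.0019]
```

View pics/w6.png

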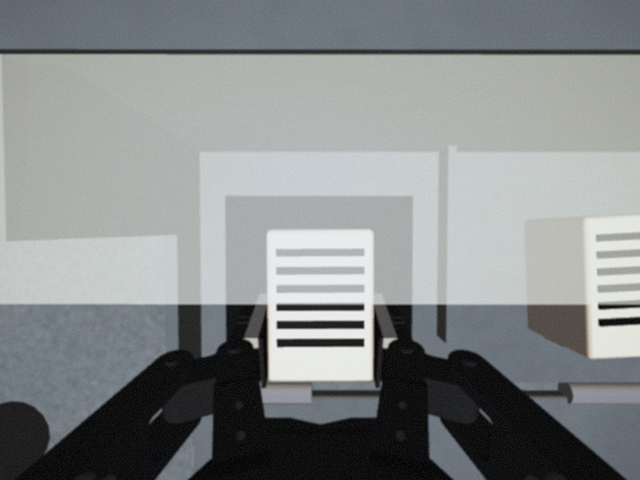

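View pics/s6c.png

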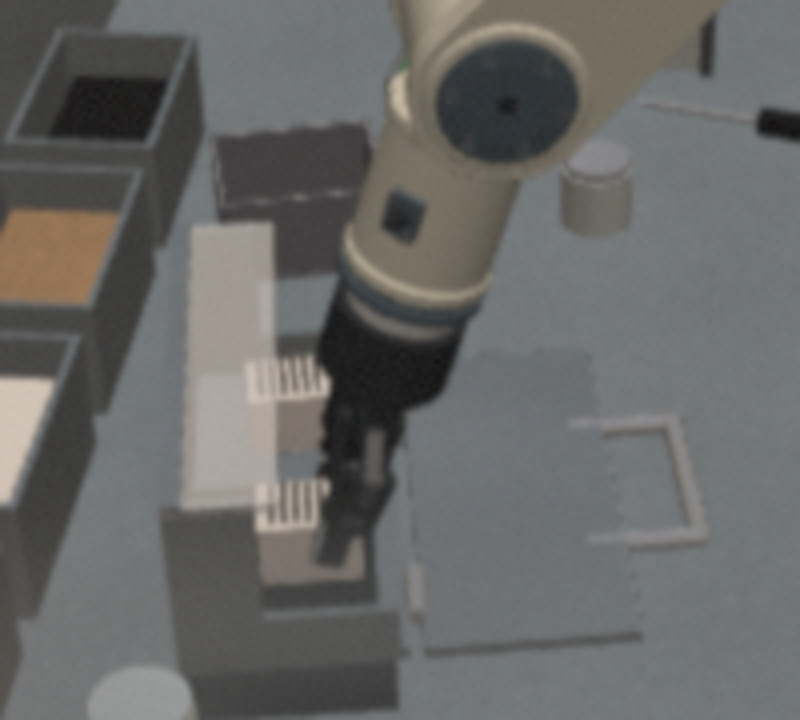

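The module is inside the bay, above the mat, with no contact and the gripper clear of the roof edge. Next I lower and release.

Emit:
step_arm(
  deltas=[
    {"translation":[-0.1,0,0.3],"rot":[0,0,0]},
    {"translation":[-0.2,0,0.6],"rot":[0,0,0]},
    {"translation":[-0.2,0,0.65],"rot":[0,0,0]},
    {"translation":[-0.2,0,0.65],"rot":[0,0,0]},
  ],
)

```text
clock: 17.0
eef_pos: [600.4, 113.5, 232.7]
tcp_rot: [3.142, -0.302, 0.167]
contact_force: [-1.0, 0.1, -3.0]
opening: 0.486
```

```bash
python3 go.py 644.4 120.7 85 3.1416 -0.3 0.168 g
```

```text
pos [600.4 113.5 232.7] G [645.9 121.1  84.7] q [ 0.19  0.49  1.9  -0.01  0.45  1.6 ] f [-1.   0.1 -3. ] open 0.486 t 17.0
t [-0.1, 0.03, -0.07] r [0.0004, -0.0024, -0.0013]
```

Emit:
step_arm(
  deltas=[
    {"translation":[0,0,0.1],"rot":[0,0,0]},
    {"translation":[0,0,0.1],"rot":[0,0,0]},
  ],
)

```text
clock: 17.25
eef_pos: [600.9, 113.6, 232.4]
tcp_rot: [-3.142, -0.303, 0.167]
contact_force: [-2.5, -0.0, 3.8]
opening: 0.484
```

Emit:
step_arm(
  deltas=[
    {"translation":[0,0,0],"rot":[0,0,0]},
    {"translation":[0,0,0],"rot":[0,0,0]},
    {"translation":[0,0,0],"rot":[0,0,0]},
    {"translation":[0,0,0],"rot":[0,0,0]},
  ],
  grip=70,
)

```text
clock: 17.75
eef_pos: [600.7, 113.5, 231.7]
tcp_rot: [-3.142, -0.302, 0.167]
contact_force: [0.6, -0.8, -0.0]
opening: 0.728
```

Emit:
step_arm(
  deltas=[
    {"translation":[-1,0,-2],"rot":[0,0,0]},
    {"translation":[-4,0,-4.5],"rot":[0,0,0]},
    {"translation":[-7,0,-7],"rot":[0,0,0]},
    {"translation":[-10,0,-9],"rot":[0,0,0]},
    {"translation":[-10,0,-9],"rot":[0,0,0]},
  ],
)

```text
clock: 18.38
eef_pos: [478.2, 92.9, 288.4]
tcp_rot: [3.142, -0.302, 0.167]
contact_force: [0.9, -0.3, 0.5]
opening: 0.726
```

```bash
python3 go.py 438.9 18.8 80 3.1416 0 1.741 g; python3 -c "
from h import *
grab('wrist','w7'); grab('side','s7'); crop('s7',190,150,390,330,4,'s7c')"
```

```text
pos [478.2  92.9 288.4] G [523.7 100.6 140.4] q [ 0.19  0.24  2.13 -0.02  0.47  1.61] f [ 0.9 -0.3  0.5] open 0.726 t 18.38
t [-6.46, 6.66, 3.58] r [0.2374, -0.2366, -1.5614]
```

View pics/w7.png

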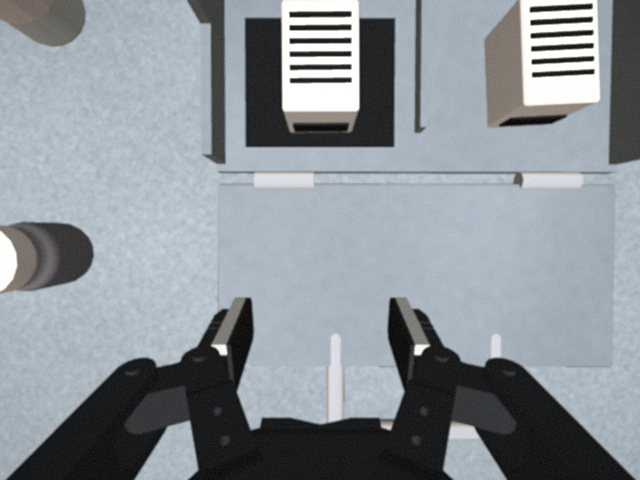

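View pics/s7c.png

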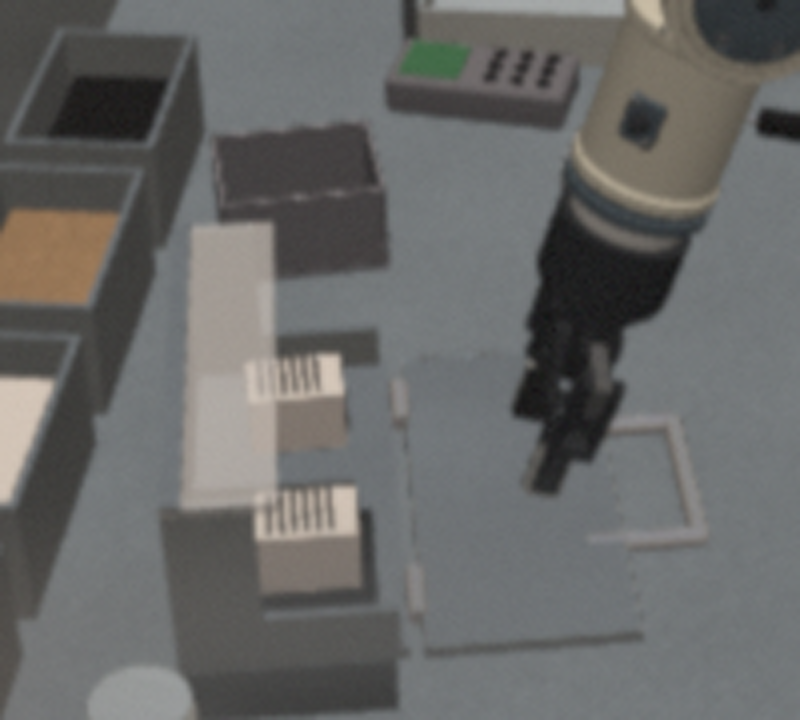

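The module stands on the mat, its front base edge at row ~132 against the mat's front edge at row 147.

```bash
python3 -c "
from h import *
f=load('w7');X=np.array([np.cos(.168),np.sin(.168)]);Y=np.array([-X[1],X[0]])
L=lambda uv,z:((onz(f,uv,z)[:2]-[612,48.3])@X, (onz(f,uv,z)[:2]-[612,48.3])@Y)
print('base front',L((290,133),52),L((355,132),52),'top front',L((283,109),96),L((358,109),96),'mat front',L((247,147),52),L((394,147),52))"
```

```text
base front (np.float64(29.034996414739464), np.float64(85.98116972081472)) (np.float64(29.657288298812905), np.float64(42.35480387104728)) top front (np.float64(29.70938388816016), np.float64(85.9446575752981)) (np.float64(29.67173505991457), np.float64(45.2448930250587)) mat front (np.float64(19.73657870874063), np.float64(114.90208887688739)) (np.float64(19.634593684244763), np.float64(16.123979035415104))
```

Emit:
step_arm(
  deltas=[
    {"translation":[-0.7,0.8,0.1],"rot":[0.03,-0.03,-0.18]},
    {"translation":[-1.4,1.6,0.2],"rot":[0.055,-0.055,-0.36]},
    {"translation":[-2.1,2.4,0.3],"rot":[0.08,-0.08,-0.54]},
    {"translation":[-2.8,3.2,0.4],"rot":[0.11,-0.11,-0.72]},
    {"translation":[-3.5,4,0.5],"rot":[0.137,-0.137,-0.9]},
    {"translation":[-4.2,4.8,0.6],"rot":[0.165,-0.165,-1.08]},
    {"translation":[-4.9,5.7,0.7],"rot":[0.19,-0.19,-1.26]},
    {"translation":[-5.6,6.7,0.7],"rot":[0.22,-0.22,-1.44]},
  ],
  grip=160,
)

```text
clock: 19.48
eef_pos: [441.7, 18.3, 264.1]
tcp_rot: [3.126, -0.018, 1.626]
contact_force: [0.1, 0.4, -0.2]
opening: 0.376
```

```bash
python3 go.py 438.9 18.8 90 3.1416 0 1.741 g
```

```text
pos [441.7  18.3 264.1] G [443.9  21.3 109.2] q [ 0.03  0.27  2.14  0.03  0.71 -0.04] f [ 0.1  0.4 -0.2] open 0.376 t 19.48
t [0.03, -0.3, 1.91] r [0.0166, -0.0172, -0.1155]
```

Emit:
step_arm(
  deltas=[
    {"translation":[0,-0.3,1.9],"rot":[0.0166,-0.017,-0.1155]},
    {"translation":[0,-0.3,1.9],"rot":[0.0166,-0.017,-0.1155]},
    {"translation":[0,-0.3,1.9],"rot":[0.0166,-0.017,-0.1155]},
  ],
)

```text
clock: 19.85
eef_pos: [438.6, 19.0, 245.6]
tcp_rot: [3.141, -0.001, 1.733]
contact_force: [-0.1, 0.4, 0.4]
opening: 0.373
```

```bash
python3 go.py 438.9 18.8 49 3.1416 0 1.741 g; python3 -c "
from h import *
f=grab('wrist','w8')
print(proj(f,[[440,19,47]]))"
```

```text
pos [438.6  19.  245.6] G [438.7  19.2  90.6] q [ 0.04  0.31  2.15  0.    0.68 -0.12] f [-0.1  0.4  0.4] open 0.373 t 19.85
t [-0.03, 0.02, 4.16] r [0.001, -0.0013, -0.0083]
[[322.29294251 284.46041517]]
```

View pics/w8.png

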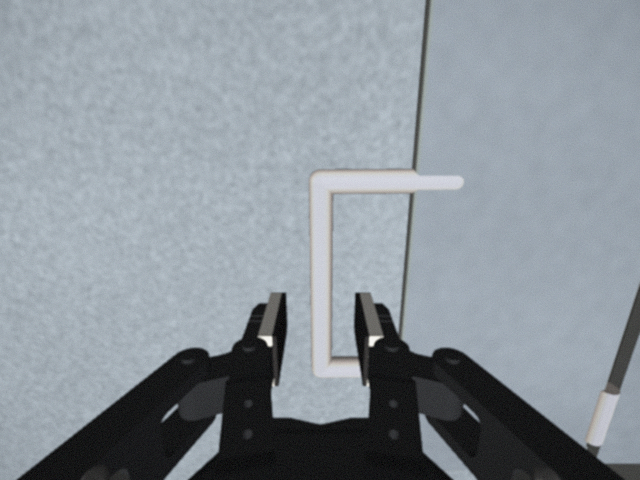

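The bar (column ~321) sits midway between the pads, and the gap to the flap is clear for the back finger.

Emit:
step_arm(
  deltas=[
    {"translation":[0,0,2],"rot":[0,0,-0.008]},
    {"translation":[0,0,4.15],"rot":[0,0,-0.008]},
    {"translation":[0,0,4.15],"rot":[0,0,-0.008]},
    {"translation":[0,0,4.15],"rot":[0,0,-0.008]},
  ],
)

```text
clock: 20.4
eef_pos: [438.3, 19.0, 204.7]
tcp_rot: [3.14, -0.001, 1.743]
contact_force: [0.4, 0.3, 0.5]
opening: 0.373
```

Emit:
step_arm(
  deltas=[
    {"translation":[0,0,0],"rot":[0,0,0]},
    {"translation":[0,0,0],"rot":[0,0,0]},
    {"translation":[0,0,0],"rot":[0,0,0]},
    {"translation":[0,0,0],"rot":[0,0,0]},
  ],
  grip=255,
  squeeze=25,
)

```text
clock: 20.9
eef_pos: [438.7, 19.0, 204.5]
tcp_rot: [3.139, -0.001, 1.743]
contact_force: [5.5, 1.6, 0.5]
opening: 0.128
```

```bash
sed -i 's/^b0=.*/b0=bar(2.05)/; s/np.arange(0,2.08,0.1)/list(np.arange(1.95,-0.01,-0.1))+[0]/' arc.py; python3 arc.py
```

```text
[438.7  19.  204.5] [ 3.139e+00 -1.000e-03  1.743e+00] [5.5 1.6 0.5] 0.12777941200032186
1.95 y 0.07 z -1.75
1.85 y 0.32 z -3.48
1.75 y 0.74 z -5.18
1.65 y 1.33 z -6.83
1.55 y 2.08 z -8.41
1.45 y 2.98 z -9.91
1.35 y 4.03 z -11.31
1.25 y 5.21 z -12.6
1.15 y 6.52 z -13.76
1.05 y 7.93 z -14.79
0.95 y 9.44 z -15.68
0.85 y 11.04 z -16.4
0.75 y 12.69 z -16.97
0.65 y 14.4 z -17.36
0.55 y 16.13 z -17.59
0.45 y 17.88 z -17.64
0.35 y 19.63 z -17.51
0.25 y 21.35 z -17.22
0.15 y 23.04 z -16.75
0.05 y 24.67 z -16.11
0 y 25.46 z -15.73
```

Emit:
step_arm(
  deltas=[
    {"translation":[0,0.07,-1.75],"rot":[0,0,0]},
    {"translation":[0,0.32,-3.48],"rot":[0,0,0]},
    {"translation":[0,0.74,-5.18],"rot":[0,0,0]},
    {"translation":[0,1.33,-6.83],"rot":[0,0,0]},
    {"translation":[0,2.08,-8.41],"rot":[0,0,0]},
    {"translation":[0,2.98,-9.91],"rot":[0,0,0]},
    {"translation":[0,4.03,-11.31],"rot":[0,0,0]},
    {"translation":[0,5.21,-12.6],"rot":[0,0,0]},
  ],
)

```text
clock: 21.9
eef_pos: [485.3, 26.9, 328.7]
tcp_rot: [-3.129, -0.001, 1.744]
contact_force: [-15.8, -6.6, 7.8]
opening: 0.128
```

Emit:
step_arm(
  deltas=[
    {"translation":[0,1.31,-1.16],"rot":[0,0,0]},
    {"translation":[0,2.72,-2.19],"rot":[0,0,0]},
    {"translation":[0,4.23,-3.08],"rot":[0,0,0]},
    {"translation":[0,5.83,-3.8],"rot":[0,0,0]},
    {"translation":[0,7.48,-4.37],"rot":[0,0,0]},
    {"translation":[0,9.19,-4.76],"rot":[0,0,0]},
    {"translation":[0,10.92,-4.99],"rot":[0,0,0]},
    {"translation":[0,12.67,-5.04],"rot":[0,0,0]},
  ],
)

```text
clock: 22.9
eef_pos: [614.1, 48.8, 382.1]
tcp_rot: [3.141, 0.001, 1.743]
contact_force: [-2.8, -4.6, 8.9]
opening: 0.127
```

```bash
python3 arc.py|head -1;python3 -c "
from h import *
grab('side','s9'); crop('s9',190,150,390,330,4,'s9c')"
```

```text
[614.1  48.8 382.1] [3.141e+00 1.000e-03 1.743e+00] [-2.8 -4.6  8.9] 0.12729149248982324
```

View pics/s9c.png

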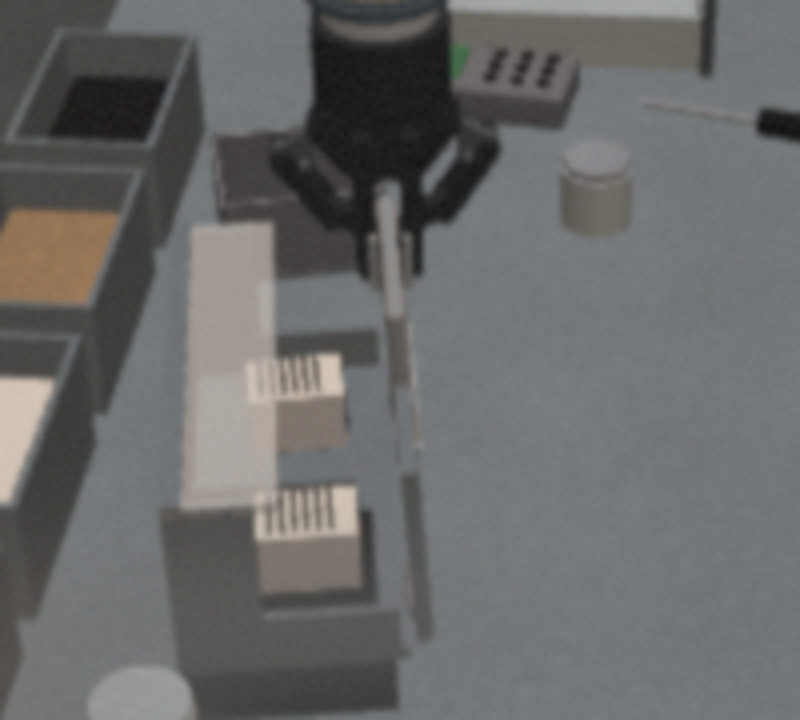

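The flap is nearly upright, with the module and the stored module undisturbed. I'll bring it home, pressing slightly past shut.

Emit:
step_arm(
  deltas=[
    {"translation":[0,1.75,0.13],"rot":[0,0,0]},
    {"translation":[0,3.47,0.42],"rot":[0,0,0]},
    {"translation":[0,5.16,0.89],"rot":[0,0,0]},
    {"translation":[0,6.79,1.53],"rot":[0,0,0]},
    {"translation":[0,7.6,1.91],"rot":[0,0,0]},
    {"translation":[0,7.75,2.0],"rot":[0,0,0]},
    {"translation":[0,7.75,2.0],"rot":[0,0,0]},
  ],
)

```text
clock: 23.82
eef_pos: [690.2, 61.6, 360.6]
tcp_rot: [-3.141, 0.001, 1.743]
contact_force: [2.2, -5.0, 4.7]
opening: 0.127
```

```bash
python3 arc.py|head -1
```

```text
[690.2  61.6 360.6] [-3.141e+00  1.000e-03  1.743e+00] [ 2.2 -5.   4.7] 0.1273871967955841
```

Emit:
step_arm(
  deltas=[
    {"translation":[0,0.2,0.1],"rot":[0,0,0]},
    {"translation":[0,0.35,0.2],"rot":[0,0,0]},
    {"translation":[0,0.35,0.2],"rot":[0,0,0]},
  ],
)

```text
clock: 24.2
eef_pos: [691.5, 61.8, 360.4]
tcp_rot: [-3.135, 0.001, 1.743]
contact_force: [-17.5, -8.4, 24.8]
opening: 0.127
```

Emit:
step_arm(
  deltas=[
    {"translation":[0,0,0],"rot":[0,0,0]},
    {"translation":[0,0,0],"rot":[0,0,0]},
    {"translation":[0,0,0],"rot":[0,0,0]},
    {"translation":[0,0,0],"rot":[0,0,0]},
  ],
  grip=140,
)

```text
clock: 24.7
eef_pos: [693.7, 63.4, 358.2]
tcp_rot: [-3.142, -0.001, 1.743]
contact_force: [-0.8, 0.3, -0.5]
opening: 0.45
```

Emit:
step_arm(
  deltas=[
    {"translation":[0,0,-3],"rot":[0,0,0]},
    {"translation":[0,0,-8],"rot":[0,0,0]},
    {"translation":[-3,-4,-12],"rot":[0,0,0]},
    {"translation":[-10,-14,-14],"rot":[0,0,0]},
    {"translation":[-14,-18,-14],"rot":[0,0,0]},
    {"translation":[-18,-20,-14],"rot":[0,0,0]},
    {"translation":[-18,-20,-14],"rot":[0,0,0]},
    {"translation":[-18,-20,-14],"rot":[0,0,0]},
  ],
)

```text
clock: 25.7
eef_pos: [526.4, -150.2, 498.7]
tcp_rot: [3.141, -0.0, 1.74]
contact_force: [0.5, 0.4, -0.2]
opening: 0.451
```

```bash
python3 arc.py|head -1;python3 -c "
from h import *
grab('side','s10'); grab('scene','sc10'); crop('s10',190,150,390,330,4,'s10c'); crop('sc10',270,220,430,360,5,'sc10c')"
```

```text
[ 526.4 -150.2  498.7] [ 3.141 -0.     1.74 ] [ 0.5  0.4 -0.2] 0.45107169679984144
```

View pics/s10.png

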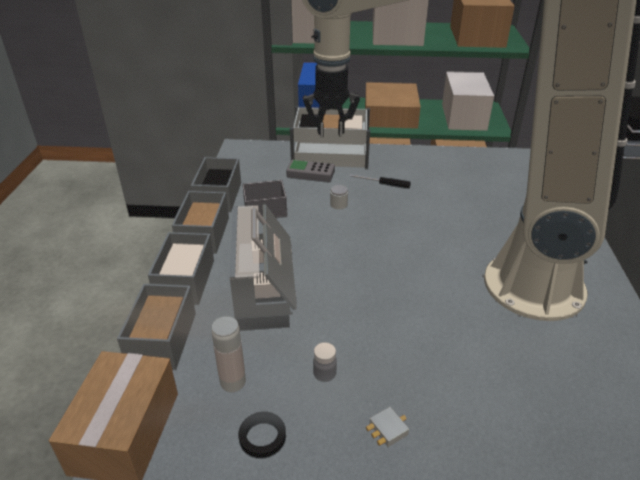

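View pics/s10c.png

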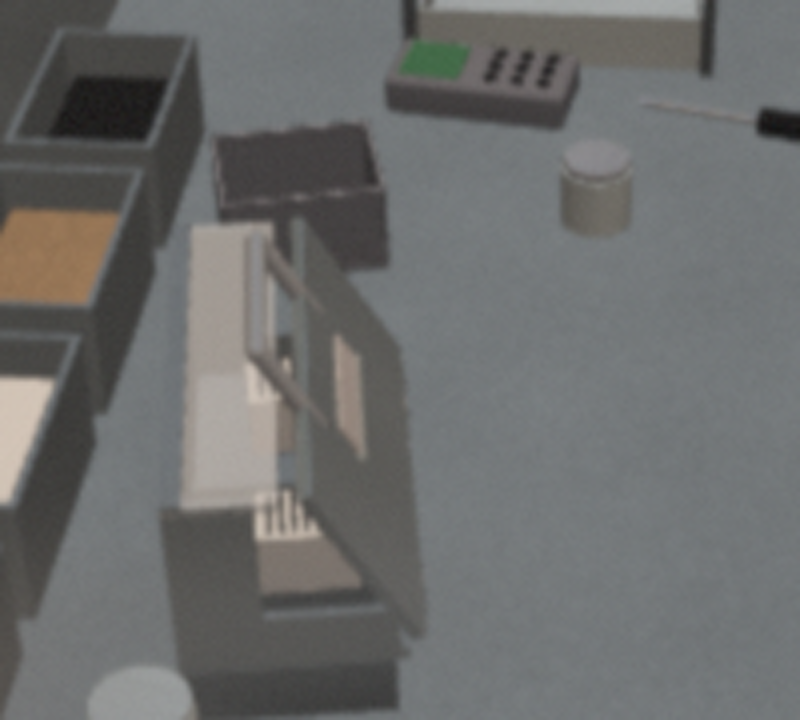

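View pics/sc10c.png

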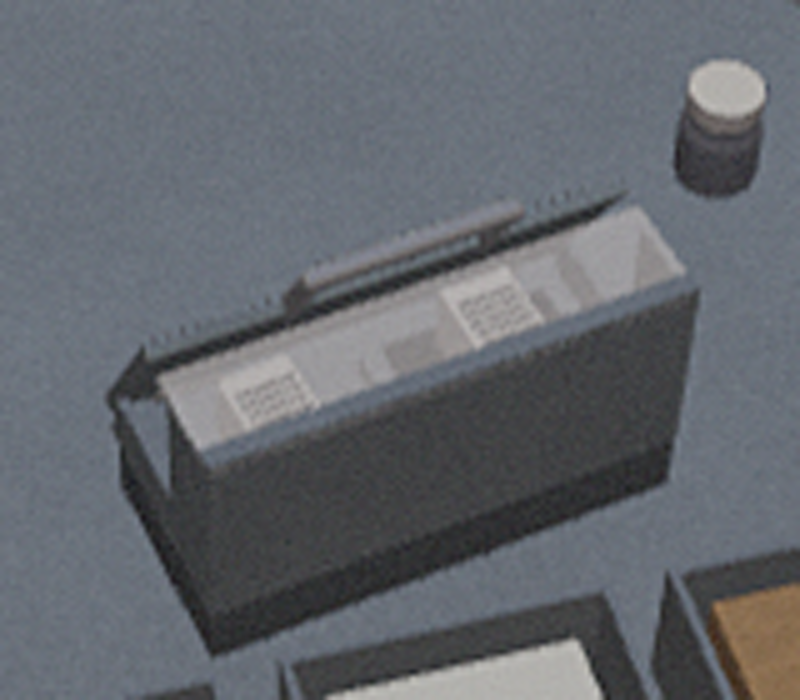

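The flap looks exactly as at the start, with both modules upright inside. A quick numeric check of the flap pixels against the first picture, and then I hand in.

```bash
python3 -c "
from h import *
for a,b,(x0,y0,x1,y1) in [('scene0','sc10',(325,255,400,285)),('side0','s10',(248,200,300,310))]:
    A=cv2.imread(f'pics/{a}.png',0)[y0:y1,x0:x1].astype(np.float32);B=cv2.imread(f'pics/{b}.png',0)[y0:y1,x0:x1].astype(np.float32)
    print(cv2.phaseCorrelate(A,B,cv2.createHanningWindow(A.shape[::-1],cv2.CV_32F)))
from rig import ticket
print(ticket.sign_off())"
```

```text
((0.613739607280813, -0.03635192589599612), 0.8112557084825304)
((0.03953785620997863, -0.17408132745655536), 0.709158746107125)
the job is handed in; nothing more can be done
None
```

I put the module away in the locker and handed the job in at about 26 s of the 72 s allowed; the hand-in gives no verdict.

- **Clearing the way:** the module itself stood in the flap's way. I lifted it out, set it to the right of the flap, and left the tin and jar where they were.
- **Opening the flap:** I gripped the bar and followed its arc down to about 2.05 rad, estimated from the arm's travel.
- **Stowing:** I re-gripped the module with the tool tilted 0.3 rad and stood it on the mat in the left (+y) bay.
- **Closing:** I brought the bar back along the same arc, pressed against the shut stop, let go and moved the arm clear.

**Last checks**
- **Module:** before closing, its front edge was about 30 mm behind the hinge line. That puts its centre about 4 to 5 mm in front of the mat's middle, where the limit is 32 mm.
- **Flap:** the bar came back within about 0.5 mm of where I first gripped it. Pressing a few millimetres further met firm resistance. The before-and-after pictures of the flap differ by only about 0.6 pixel.
- **Everything else:** both modules looked upright inside, and I saw no change in the tin, jar, stored module or bystanders. I judged those by eye, not by measurement.
- **Robot:** it touched nothing at the end, with the force near zero.

No check failed. The highest force I saw was about 30 N at the wrist, during that final press.

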